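# Close a gear housing with its hook-in inspection cover

## Robot

A 6-joint arm with a two-finger parallel gripper is mounted at the origin on a cart in front of the work surface, level with it; the furniture and walls round the work are solid. World frame = base frame: x ahead of the robot, y to its left, z up, the work surface at z = 0. Lengths are in m, angles in degrees, forces in N, time in s.
With the tool pointing down it reaches from about 0.325 to 0.875 m from the base axis. Payload 4.4 kg.
Tool frame: the origin (TCP) lies at the very end of the fingers, on their centre line; the grasp point (between the pads) lies robot.pinch_z behind it (robot.pinch_z is the distance from the TCP to the grasp point, in m); z points along the fingers, y is the line along which they close (so a half turn about z gives the same grasp; the last joint's range is limited). The gripper opens to 85 mm and grips with 20 to 120 N. Pads are 22 mm wide; open, the fingers measure 114 mm over their backs; the gripper's body (76 mm by 85 mm) begins 54 mm behind the grasp point. The pads swing forward as they close: fully open they stand 13 mm farther back than shut.
Start: joints at [59.215, 11.837, 88.321, -0, 79.842, -8.623], TCP at [0.217, 0.533, 0.202] pointing down, gripper open.
Joint ranges: [-156.59, 156.59], [-49.26, 127.26], [12.9, 141.05], [-63.56, 243.56], [4.71, 150.69], [-161.64, 161.64]. Speed limits (degrees/s): [159.86, 159.86, 180, 180, 180, 180].

## Interface

Orientations are given as a 3x3 rotation matrix whose columns are the frame's x, y, z axes.
In Python, from workcell import telemetry, viewer, job, robot gives the robot as it stands.
- The arm moves only by the tool arm_command, never from a script. Its argument "motion" is a list of rows, each an object of numbers: "tx", "ty", "tz": the shift along the tool's x, y, z each as a share of 0.2 m, from -1 to 1; "ax", "ay", "az": the turn, a rotation vector about the tool's x, y, z each as a share of 180 degrees, from -1 to 1. In form: [{"tx": .., "ty": .., "tz": .., "ax": .., "ay": .., "az": ..}, ...]. A call has 1 to 12 rows; each row is the pose to reach, as a shift and turn from the pose commanded when the call began, along the tool's axes at that moment, turning the shorter way round; what a row does not reach only later rows make up. A row lasts 1/8 s, in which the tool goes at most 62.5 mm and 10.7 degrees, less where a joint would pass 70% of its speed; a pose out of reach is approached as far as the arm can. A call with a number of a shift or a turn outside -1 to 1 is refused whole. A call with a gripper value outside its range is refused whole. "fingers" is the finger opening in mm, from 0 to 85.4, set as the call begins (left out, the last holds). The fingers move at their own pace and stop on an object; "newtons" is the grip in N (left out, the last holds). Time passes only in rows, so rows that repeat a pose let the fingers close. It gives the time, the measured TCP pose, the force, the opening and the grip force at its end, in the units of the state.
- telemetry.get_obs(): the state, without advancing time (a new reading comes with each control period).
- viewer.capture(name): name is "scene" or "top" or "wrist"; returns a dict with "img" (400x640x3 uint8, blue, green, red), "camera_matrix" (3x3 intrinsics, pixels), "R" (3x3) and "t" (3): a world point X has camera coordinates R X + t. Camera axes: x right, y down, z forward; pixel columns grow to the right and rows downward; lengths in m; the calibration is good to about 2 mm. A picture is of the moment at which its call begins. There is no depth.
- job.sign_off(): hands the job in; it is judged then, once.
The state is a dict: "clock": time; "joint_positions": joint angles; "joint_vel": joint speeds; "joint_torque": joint torques, N m; "ee_pos": TCP position; "eef_rot": TCP orientation; "contact_force": force on the tool from outside, world axes, zero at the start; "wrist_torque": the same for the moment, N m; "finger_gap": opening from 0.0 (shut) to 1.0 (fully open); "gripper_force": force on a finger pad.
Only numpy, scipy, OpenCV 4.12 (cv2) and the standard library are available. Lean on these libraries where they do the work, as an engineer would, in place of code of your own. Each camera call takes 0.05 s, during which the arm holds its last target. There are 200 camera calls.

## Task

Close the open green gear housing with its loose yellow inspection cover: with the cover tilted, hook its wide steel tongue under the ledge, push it in gently against the spring pad until the tab at the other end can pass the front lip, swing the cover down flat on its seat and let go, so that the spring holds the tab under the lip. Never force it against the housing, and leave the other things on the bench alone.

Things in the scene. Friction and masses are not known exactly. Their poses are not given: they have to be found in the camera images.
- gear_housing: Green open-topped gear housing fixed to the bench, brass gears inside. Origin: bench level, below the nominal middle of the seated cover; +x runs from front lip to ledge. Walls from x = -81 to 97 mm and y = -57 to 57, at most 52 mm high; feet to 77 mm each side, shaft stub to +89 mm y. It carries a steel seat frame. Over 24 N between cover and housing is forcing.
- seat (a point): Seat level (40 mm over the bench) at the nominal middle. The steel seat frame (seat, ledge, pad, lip) is screwed down in slots anywhere from -5 to +5 mm along housing x, hidden from all readings: true x = nominal + that shift; y, z are true. Seat is flat at x over 34 and under -46 mm, side rails (|y| 37 to 47) between. Side guides 90 mm apart rise 6 mm over it.
- ledge (a point): Nominal mouth of the ledge, at seat level (shifts with the frame, see seat; axes as the housing's). The ledge is a steel cross bar on two posts (76 mm apart, 10 mm behind the mouth), 28 mm deep to +x, underside 11 mm and top 16 mm above the seat. The tongue enters below it towards +x, tilted by 0.12 to 0.2 rad (steeper, it jams).
- pad (a point): Nominal face of the free spring pad under the ledge, seat level (shifts with the frame). Black plastic, 62 mm wide, yields to +x: starts at 1 N, 1 N more per mm, hard stop after 10 mm (11 N). Pushed with 7 N by the tongue, the tab just clears the lip: 8.5 to 10 N is right. Faces are oiled (friction 0.2). Once freed, the damped pad slides the flat cover back by some 5 mm until the tab is under the lip.
- lip (a point): Nominal inner edge of the front lip, at seat level (shifts with the frame). Steel cross bar from here 13 mm to -x, underside 7 mm, top 11 mm above the seat; the stop face for the tab lies 4 mm to -x of this edge, under the lip. Seated, the tab stands against it, with the cover's middle at the seat's true middle.
- cover: Loose inspection cover, about 0.25 kg: yellow plate 104 (x) x 84 (y) x 5 mm lying on the bench. Origin: middle of its underside; z up. Steel tongue at +x, 60 mm wide, tip at x = 66 mm; narrower steel tab at -x, 40 mm wide, end at x = -59 mm; both 5 mm thick, in the plate's plane. Handle: upright black bar on the middle, 14 mm thick (x), 44 long (y), top at z = 39 mm.
- cover_tongue (a point): Middle of the lower edge of the tongue's tip, at x = +66 mm on the cover's underside; axes as the cover's.
- cover_tab (a point): Middle of the lower edge of the tab's end, at x = -59 mm on the cover's underside; axes as the cover's.
- v_block_1: Grey steel V-block, 38 x 40 x 35 mm, bystander.
- v_block_2: Grey steel V-block, 38 x 40 x 35 mm, bystander.
- screwdriver_1: Screwdriver with yellow handle, 173 mm long, lying near the robot, bystander.
- hex_key_3: Black hex key, 37 x 93 x 6 mm, lying near the robot, bystander.
- grease_tin: Round tin with dark green lid, 67 mm across, 29 mm high, bystander.
- notebook: Blue notebook, 148 x 109 x 14 mm, bystander.

How it is judged:
By the outcome, as a careful person would: the job done as asked, in the order asked, and still so for the second after the job is handed in, with the robot touching nothing.
It also fails if it takes over 59 s, if anything falls off the work surface, if the arm or the gripper's body presses on something with over 40 N, if the wrist force passes 120 N, or if a joint passes its speed limit or range.

## Working session

There is one attempt and no reset: what is moved stays moved. The work goes in short steps, Python scripts to look and compute and a tool call to move; the robot and the scene stay as the last step left them, time stands still between calls to the robot, and variables do not carry over. Pictures are saved under pics/ and viewed, at most 10 in all, crops included, and the job is handed in when it is done.

Besides the shell and the picture viewer there is one more tool, called as a command line: name --argument value ..., lists and objects as JSON in quotes. arm_command: Moves the arm, as the interface text tells. Its arguments: {"type":"object","properties":{"motion":{"type":"array","items":{"type":"object","properties":{"tx":{"type":"number","minimum":-1,"maximum":1},"ty":{"type":"number","minimum":-1,"maximum":1},"tz":{"type":"number","minimum":-1,"maximum":1},"ax":{"type":"number","minimum":-1,"maximum":1},"ay":{"type":"number","minimum":-1,"maximum":1},"az":{"type":"number","minimum":-1,"maximum":1}}}},"fingers":{"type":"number"},"newtons":{"type":"number"}},"required":["motion"]}

```bash
mkdir -p pics
python3 - <<'E'
from workcell import telemetry, viewer, job, robot
import cv2,numpy as np
o=telemetry.get_obs()
print(o, robot.pinch_z)
for n in("top","scene"):
    c=viewer.capture(n); cv2.imwrite(f"pics/{n}0.png",c["img"]); np.savez(f"pics/{n}0.npz",**c)
    print(n,c["camera_matrix"],c["R"],c["t"])
E
```

```text
{'clock': 0.0, 'joint_positions': array([ 5.92153557e+01,  1.18868243e+01,  8.84058498e+01,  1.59617453e-03,
        7.98417359e+01, -8.62344999e+00]), 'joint_vel': array([ 0.0568748 ,  0.00715168, -0.00661003,  0.01188845,  0.00146747,
        0.09179389]), 'joint_torque': array([-1.29057462e-03, -3.83026743e+01, -2.91598213e+01, -2.97324741e-04,
        1.05186162e-02,  1.04527733e-07]), 'ee_pos': array([0.21647193, 0.53179593, 0.20079163]), 'eef_rot': array([[-9.26124182e-01,  3.77216783e-01, -1.22421765e-03],
       [ 3.77218579e-01,  9.26122097e-01, -2.00131835e-03],
       [ 3.78844144e-04, -2.31526697e-03, -9.99997248e-01]]), 'contact_force': array([ 0.33518943,  0.25878146, -0.61063805]), 'wrist_torque': array([ 0.03741021, -0.062509  ,  0.03287398]), 'gripper_force': 0.0, 'finger_gap': 0.9987522394111207} 0.0187
top [[388.54428138   0.         322.91047136]
 [  0.         388.54428138 202.07605907]
 [  0.           0.           1.        ]] [[ 0.00299031 -0.99998123 -0.00534738]
 [-0.98053682 -0.00188231 -0.19632628]
 [ 0.19631253  0.00583038 -0.98052404]] [-0.02643568  0.54819628  1.25877804]
scene [[470.28055613   0.         323.89059241]
 [  0.         470.28055613 202.54084544]
 [  0.           0.           1.        ]] [[ 0.74304941 -0.66922397 -0.00410586]
 [-0.42630176 -0.46858206 -0.77375556]
 [ 0.51589184  0.57668894 -0.63347098]] [-0.4170833   0.28686169  1.05730166]
```

View pics/top0.png

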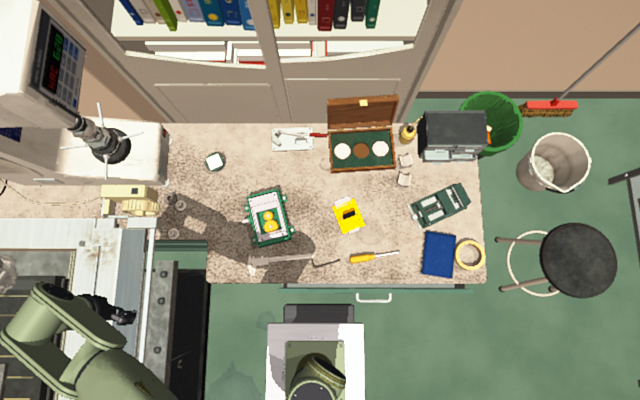

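View pics/scene0.png

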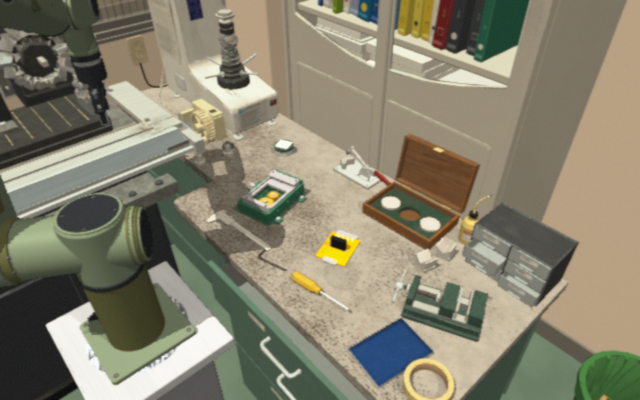

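```bash
cat > h.py <<'E'
import numpy as np,cv2
def ray(c,u,v,z):
    K,R,t=c["camera_matrix"],c["R"],c["t"]
    d=R.T@np.linalg.solve(K,[u,v,1.]); o=-R.T@t
    return o+d*(z-o[2])/d[2]
def proj(c,X):
    p=c["camera_matrix"]@(c["R"]@np.asarray(X,float)+c["t"]); return p[:2]/p[2]
def mask(img,lo,hi): return cv2.inRange(cv2.cvtColor(img,cv2.COLOR_BGR2HSV),lo,hi)
E
python3 - <<'E'
from h import *
c=np.load("pics/top0.npz"); im=c["img"]
print(proj(c,[0,0,0]),proj(c,[.217,.533,.2]))
m=mask(im,(22,150,120),(35,255,255)); m[:,:325]=0;m[:,372:]=0;m[:190]=0;m[245:]=0
n=cv2.findContours(m,0,1)[0]; k=max(n,key=cv2.contourArea); r=cv2.minAreaRect(k)
print(r,[ray(c,*p,.005).round(4) for p in cv2.boxPoints(r)], ray(c,*r[0],.005))
for p in[(270,217),(348,215)]: print(ray(c,*p,.04))
cr=cv2.resize(im[170:270,230:390],None,fx=5,fy=5,interpolation=cv2.INTER_CUBIC); cv2.imwrite("pics/top0c.png",cr)
E
```

```text
[314.75062894 371.2866142 ] [126.65563712 305.54172041]
((348.10345458984375, 215.75860595703125), (29.339862823486328, 24.14039421081543), 68.19859313964844) [array([ 0.542 , -0.0547,  0.005 ]), array([ 0.5742, -0.1335,  0.005 ]), array([ 0.4777, -0.1701,  0.005 ]), array([ 0.4464, -0.0922,  0.005 ])] [ 0.50969146 -0.11268609  0.005     ]
[0.49912601 0.15438623 0.04      ]
[ 0.50655819 -0.1102674   0.04      ]
```

View pics/top0c.png

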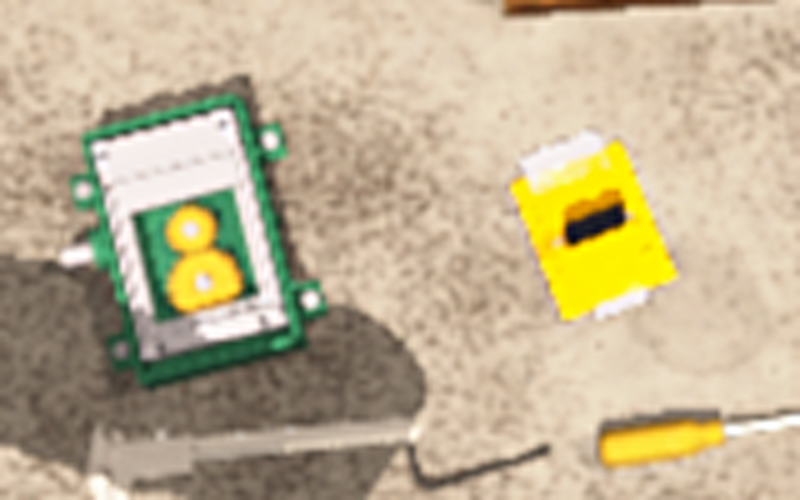

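```bash
cat >> h.py <<'E'
from scipy.spatial.transform import Rotation as Ro
def toolR(yaw,tilt=0):  # yaw of cover x (deg), tilt rad nose down
    C=(Ro.from_euler('z',yaw,degrees=True)*Ro.from_euler('y',tilt)).as_matrix()
    return np.c_[C[:,1],C[:,0],-C[:,2]]
def go(p,yaw,tilt=0):
    from workcell import telemetry
    o=telemetry.get_obs(); R0=o["eef_rot"]
    d=R0.T@(np.array(p)-o["ee_pos"])/.2; a=Ro.from_matrix(R0.T@toolR(yaw,tilt)).as_rotvec()/np.pi
    print("t",d.round(4),"a",a.round(4),"n",max(np.linalg.norm(d)*200/62.5,np.linalg.norm(a)*180/10.7).round(1))
E
python3 -c "
from h import *
go((.34,.34,.25),13.5);go((.45,.155,.28),13.5)"
```

```text
t [-0.9336 -0.656  -0.2443] a [-7.000e-04  2.000e-04  3.019e-01] n 5.1
t [-1.7919 -1.3056 -0.3933] a [-7.000e-04  2.000e-04  3.019e-01] n 7.2
```

arm_command --motion '[{"tx": -0.934,"ty": -0.656,"tz": -0.25,"az": 0.302},{"tx": -0.934,"ty": -0.656,"tz": -0.25,"az": 0.302},{"tx": -0.934,"ty": -0.656,"tz": -0.25,"az": 0.302},{"tx": -0.934,"ty": -0.656,"tz": -0.25,"az": 0.302},{"tx": -0.934,"ty": -0.656,"tz": -0.25,"az": 0.302},{"tx": -0.934,"ty": -0.656,"tz": -0.25,"az": 0.302},{"tx": -0.934,"ty": -0.656,"tz": -0.25,"az": 0.302}]'

```text
$.motion[0]: bad value
```

```bash
python3 -c "
from h import *
go((.43,.155,.28),13.5);go((.45,-.11,.28),22)"
```

```text
t [-1.6993 -1.3433 -0.3932] a [-7.000e-04  2.000e-04  3.019e-01] n 7.0
t [-2.2917 -2.5327 -0.3909] a [-7.000e-04  2.000e-04  2.547e-01] n 11.0
```

arm_command --motion '[{"tx": -0.93,"ty": -0.66,"tz": -0.25,"ax": 0,"ay": 0,"az": 0.302},{"tx": -0.93,"ty": -0.66,"tz": -0.25,"ax": 0,"ay": 0,"az": 0.302},{"tx": -0.93,"ty": -0.66,"tz": -0.25,"ax": 0,"ay": 0,"az": 0.302},{"tx": -0.93,"ty": -0.66,"tz": -0.25,"ax": 0,"ay": 0,"az": 0.302},{"tx": -0.93,"ty": -0.66,"tz": -0.25,"ax": 0,"ay": 0,"az": 0.302},{"tx": -0.93,"ty": -0.66,"tz": -0.25,"ax": 0,"ay": 0,"az": 0.302},{"tx": -0.93,"ty": -0.66,"tz": -0.25,"ax": 0,"ay": 0,"az": 0.302}]'

```text
clock: 0.98
ee_pos: [0.3389, 0.3402, 0.2515]
eef_rot: [[-0.236, 0.972, -0.001], [0.972, 0.236, -0.001], [-0.0, -0.001, -1.0]]
contact_force: [0.6, 0.4, -0.1]
finger_gap: 1.001
gripper_force: 0.0
```

```bash
python3 -c "
from h import *
go((.43,.155,.28),13.5);go((.45,-.11,.28),22)"
```

```text
t [-1.0075  0.224  -0.1425] a [-0.0003  0.0001  0.0009] n 3.3
t [-2.3186  0.0083 -0.1419] a [-0.0003  0.0001 -0.0463] n 7.4
```

arm_command --motion '[{"tx": -1,"ty": 0.22,"tz": -0.14,"ax": 0,"ay": 0,"az": 0},{"tx": -1,"ty": 0.22,"tz": -0.14,"ax": 0,"ay": 0,"az": 0},{"tx": -1,"ty": 0.22,"tz": -0.14,"ax": 0,"ay": 0,"az": 0},{"tx": -1,"ty": 0.22,"tz": -0.14,"ax": 0,"ay": 0,"az": 0},{"tx": -1,"ty": 0.22,"tz": -0.14,"ax": 0,"ay": 0,"az": 0}]'

```text
clock: 1.6
ee_pos: [0.4291, 0.1554, 0.2799]
eef_rot: [[-0.233, 0.973, -0.0], [0.973, 0.233, 0.0], [0.0, -0.0, -1.0]]
contact_force: [-0.2, 0.8, 0.3]
finger_gap: 1.0
gripper_force: 0.0
```

```bash
python3 -c "
from h import *
from workcell import viewer
c=viewer.capture('wrist'); cv2.imwrite('pics/w1.png',c['img']); np.savez('pics/w1.npz',**c)
print(c['camera_matrix'],-c['R'].T@c['t'],c['R'])
go((.45,-.11,.28),22)"
```

```text
[[301.61302897   0.         320.13198137]
 [  0.         301.61302897 198.52708811]
 [  0.           0.           1.        ]] [0.41499884 0.2184169  0.4516014 ] [[ 9.72285643e-01  2.33794183e-01 -9.53623483e-04]
 [ 2.26201619e-01 -9.39663438e-01  2.56642651e-01]
 [ 5.91054737e-02 -2.49745676e-01 -9.66505893e-01]]
t [-1.3197 -0.2071 -0.0027] a [-0.0003 -0.0002 -0.047 ] n 4.3
```

View pics/w1.png

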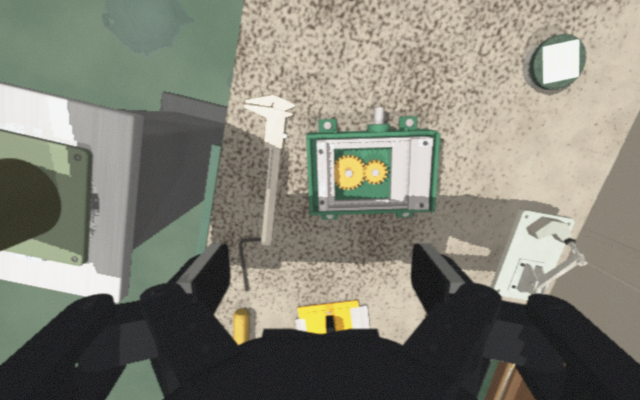

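```bash
python3 -c "
from h import *
go((.505,.09,.13),13.5)"
```

```text
t [-0.4123  0.2949  0.7475] a [-0.0003 -0.0002  0.0002] n 2.9
```

arm_command --motion '[{"tx": -0.41,"ty": 0.29,"tz": 0.75,"ax": 0,"ay": 0,"az": 0},{"tx": -0.41,"ty": 0.29,"tz": 0.75,"ax": 0,"ay": 0,"az": 0},{"tx": -0.41,"ty": 0.29,"tz": 0.75,"ax": 0,"ay": 0,"az": 0},{"tx": -0.41,"ty": 0.29,"tz": 0.75,"ax": 0,"ay": 0,"az": 0},{"tx": -0.41,"ty": 0.29,"tz": 0.75,"ax": 0,"ay": 0,"az": 0}]'

```text
clock: 2.28
ee_pos: [0.5042, 0.0913, 0.1307]
eef_rot: [[-0.235, 0.972, 0.0], [0.972, 0.235, 0.001], [0.001, 0.0, -1.0]]
contact_force: [0.5, 0.7, 0.8]
finger_gap: 0.998
gripper_force: 0.0
```

```bash
python3 -c "
from h import *
from workcell import viewer
c=viewer.capture('wrist'); np.savez('pics/w2.npz',**c)
im=c['img'];cv2.imwrite('pics/w2.png',cv2.resize(im[0:260,160:500],None,fx=2.3,fy=2.3))
print(-c['R'].T@c['t'])
go((.45,-.11,.28),22)"
```

```text
[0.489775   0.15417308 0.30244294]
t [-0.9135 -0.5017 -0.7426] a [ 0.0009  0.0001 -0.0466] n 4.1
```

View pics/w2.png

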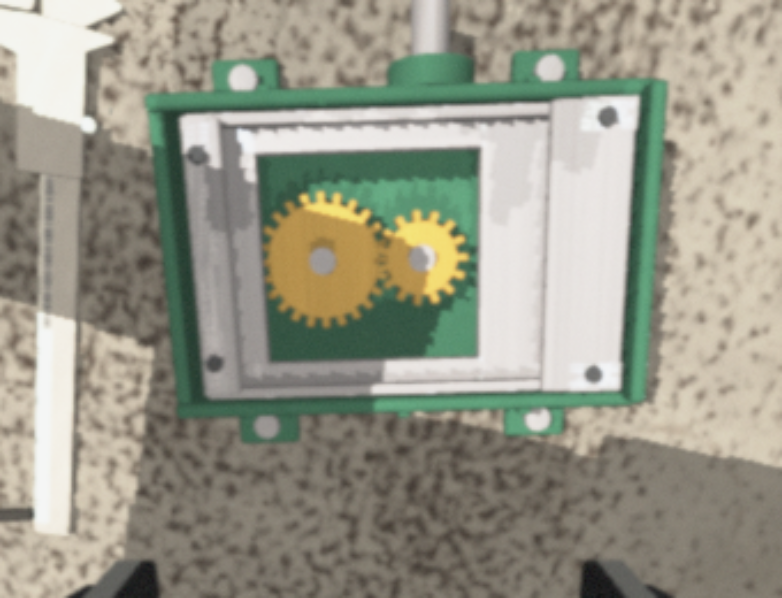

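```bash
python3 -c "
from h import *
c=np.load('pics/w2.npz')
P=lambda u,v,z: ray(c,u/2.3+160,v/2.3,z)
Q=np.array([P(*p,.05) for p in[(148,97),(665,81),(643,402),(181,413)]])
print(Q.round(4),[np.linalg.norm(Q[i]-Q[i-1]).round(4) for i in range(4)])
ex=Q[1]-Q[0]+Q[2]-Q[3]; y1=np.degrees(np.arctan2(ex[1],ex[0])); ey=Q[0]-Q[3]+Q[1]-Q[2]; y2=np.degrees(np.arctan2(-ey[0],ey[1]))
print('yaw',y1,y2); yaw=(y1*2+y2)/3
Rz=Ro.from_euler('z',yaw,degrees=True).as_matrix(); O=Q.mean(0)-Rz@[.008,0,0]; O[2]=0; print('O',O)
for n,u,v,z in[('ledge mouth',552,100,.056),('ledge mouth',543,390,.056),('ledge back',640,97,.056),('ledge back',622,390,.056),('lip in',221,120,.051),('lip in',243,390,.051),('lip out',181,115,.051),('lip out',207,398,.051),('guide top',390,118,.046),('guide bot',390,390,.046),('win',257,153,.04),('win',480,148,.04),('win',478,358,.04),('win',268,360,.04)]:
    print(n,((Rz.T@(P(u,v,z)-O))*1000).round(1))
"
```

```text
[[0.4056 0.1915 0.05  ]
 [0.5702 0.2365 0.05  ]
 [0.599  0.1333 0.05  ]
 [0.4342 0.0889 0.05  ]] [np.float64(0.1065), np.float64(0.1707), np.float64(0.1071), np.float64(0.1707)]
yaw 15.169290851372253 15.599324305403519
O [0.49451687 0.16045933 0.        ]
ledge mouth [54.6 47.4 56. ]
ledge mouth [ 55.1 -47.2  56. ]
ledge back [83.  47.5 56. ]
ledge back [ 83.4 -48.   56. ]
lip in [-53.8  45.6  51. ]
lip in [-53.3 -45.   51. ]
lip out [-67.   47.5  51. ]
lip out [-66.7 -47.5  51. ]
guide top [ 2.5 45.6 46. ]
guide bot [  0.6 -47.3  46. ]
win [-44.2  36.9  40. ]
win [34.  36.2 40. ]
win [ 34.2 -37.1  40. ]
win [-45.1 -35.6  40. ]
```

arm_command --motion '[{"tx": -0.91,"ty": -0.5,"tz": -0.7,"ax": 0,"ay": 0,"az": -0.047},{"tx": -0.91,"ty": -0.5,"tz": -0.7,"ax": 0,"ay": 0,"az": -0.047},{"tx": -0.91,"ty": -0.5,"tz": -0.7,"ax": 0,"ay": 0,"az": -0.047},{"tx": -0.91,"ty": -0.5,"tz": -0.7,"ax": 0,"ay": 0,"az": -0.047},{"tx": -0.91,"ty": -0.5,"tz": -0.7,"ax": 0,"ay": 0,"az": -0.047}]'

```text
clock: 2.95
ee_pos: [0.4516, -0.1135, 0.2765]
eef_rot: [[-0.37, 0.929, 0.012], [0.929, 0.37, -0.006], [-0.01, 0.009, -1.0]]
contact_force: [0.9, 1.1, 0.4]
finger_gap: 1.002
gripper_force: 0.0
```

```bash
python3 -c "
from h import *
go((.50,-.18,.13),22)"
```

```text
t [-0.3912  0.0954  0.737 ] a [ 0.0028  0.0031 -0.0015] n 2.7
```

arm_command --motion '[{"tx": -0.39,"ty": 0.1,"tz": 0.74,"ax": 0,"ay": 0,"az": 0},{"tx": -0.39,"ty": 0.1,"tz": 0.74,"ax": 0,"ay": 0,"az": 0},{"tx": -0.39,"ty": 0.1,"tz": 0.74,"ax": 0,"ay": 0,"az": 0},{"tx": -0.39,"ty": 0.1,"tz": 0.74,"ax": 0,"ay": 0,"az": 0},{"tx": -0.39,"ty": 0.1,"tz": 0.74,"ax": 0,"ay": 0,"az": 0}]'

```text
clock: 3.58
ee_pos: [0.4981, -0.1743, 0.1236]
eef_rot: [[-0.375, 0.927, 0.002], [0.927, 0.375, -0.0], [-0.001, 0.002, -1.0]]
contact_force: [0.0, -0.5, 0.3]
finger_gap: 0.999
gripper_force: 0.0
```

```bash
python3 -c "
from h import *
from workcell import viewer
c=viewer.capture('wrist'); np.savez('pics/w3.npz',**c)
im=c['img'];cv2.imwrite('pics/w3.png',cv2.resize(im[0:260,160:500],None,fx=2.3,fy=2.3))
m=mask(im,(20,120,80),(36,255,255)); n=cv2.findContours(m,0,1)[0]
for k in n:
    if cv2.contourArea(k)<2000: continue
    w=np.array([ray(c,*p[0],.005)[:2] for p in k],np.float32); r=cv2.minAreaRect(w*1000); print(r)
"
```

```text
((511.78631591796875, -112.82271575927734), (102.00869750976562, 83.61318969726562), 21.267366409301758)
((361.5988464355469, -158.9646453857422), (28.961448669433594, 88.5196304321289), 8.973552703857422)
```

View pics/w3.png

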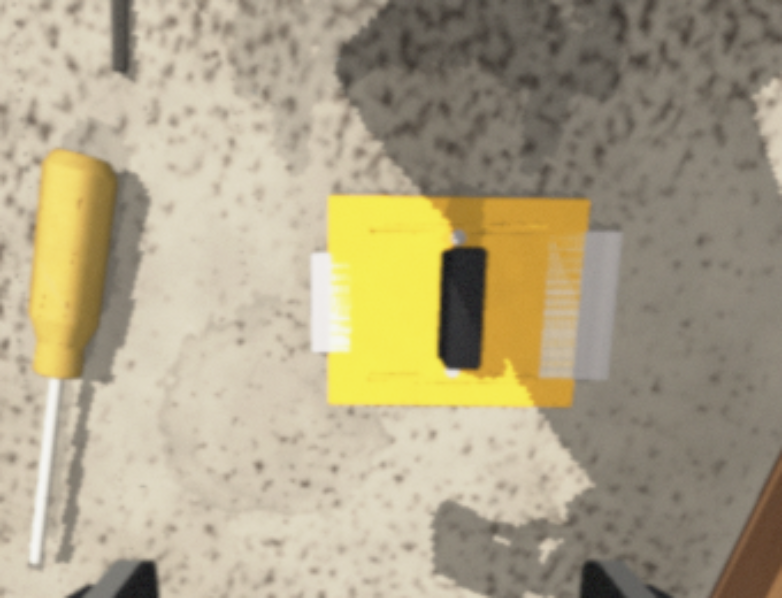

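```bash
python3 -c "
from h import *
go((.5118,-.1128,.06),21.3);go((.5118,-.1128,.011),21.3)"
```

```text
t [0.2628 0.1764 0.3215] a [0.0009 0.0008 0.0041] n 1.4
t [0.2635 0.1758 0.5664] a [0.0009 0.0008 0.0041] n 2.1
```

arm_command --motion '[{"tx": 0.263,"ty": 0.176,"tz": 0.2,"ax": 0.001,"ay": 0.001,"az": 0.004},{"tx": 0.263,"ty": 0.176,"tz": 0.25,"ax": 0.001,"ay": 0.001,"az": 0.004},{"tx": 0.263,"ty": 0.176,"tz": 0.4,"ax": 0.001,"ay": 0.001,"az": 0.004},{"tx": 0.263,"ty": 0.176,"tz": 0.5,"ax": 0.001,"ay": 0.001,"az": 0.004},{"tx": 0.263,"ty": 0.176,"tz": 0.55,"ax": 0.001,"ay": 0.001,"az": 0.004},{"tx": 0.263,"ty": 0.176,"tz": 0.55,"ax": 0.001,"ay": 0.001,"az": 0.004},{"tx": 0.263,"ty": 0.176,"tz": 0.55,"ax": 0.001,"ay": 0.001,"az": 0.004}]'

```text
clock: 4.5
ee_pos: [0.5113, -0.1141, 0.0133]
eef_rot: [[-0.362, 0.932, -0.002], [0.932, 0.362, 0.001], [0.001, -0.001, -1.0]]
contact_force: [0.3, 0.5, 0.6]
finger_gap: 1.0
gripper_force: 0.0
```

```bash
python3 -c "
from h import *
go((.5118,-.1128,.0095),21.3)"
```

```text
t [0.0051 0.0046 0.019 ] a [-0.0004 -0.0004 -0.0004] n 0.1
```

arm_command --motion '[{"tx": 0.005,"ty": 0.005,"tz": 0.018,"ax": 0,"ay": 0,"az": 0},{"tx": 0.005,"ty": 0.005,"tz": 0.018,"ax": 0,"ay": 0,"az": 0},{"tx": 0.005,"ty": 0.005,"tz": 0.018,"ax": 0,"ay": 0,"az": 0},{"tx": 0.005,"ty": 0.005,"tz": 0.018,"ax": 0,"ay": 0,"az": 0},{"tx": 0.005,"ty": 0.005,"tz": 0.018,"ax": 0,"ay": 0,"az": 0},{"tx": 0.005,"ty": 0.005,"tz": 0.018,"ax": 0,"ay": 0,"az": 0},{"tx": 0.005,"ty": 0.005,"tz": 0.018,"ax": 0,"ay": 0,"az": 0},{"tx": 0.005,"ty": 0.005,"tz": 0.018,"ax": 0,"ay": 0,"az": 0}]' --fingers 0 --newtons 80

```text
clock: 5.5
ee_pos: [0.5109, -0.1123, 0.0087]
eef_rot: [[-0.362, 0.932, -0.004], [0.932, 0.362, 0.002], [0.003, -0.003, -1.0]]
contact_force: [-1.9, 1.0, 5.1]
finger_gap: 0.088
gripper_force: 79.2
```

arm_command --motion '[{"tx": 0,"ty": 0,"tz": -0.1,"ax": 0,"ay": 0,"az": 0},{"tx": 0,"ty": 0,"tz": -0.25,"ax": 0,"ay": 0,"az": 0},{"tx": 0,"ty": 0,"tz": -0.4,"ax": 0,"ay": 0,"az": 0},{"tx": 0,"ty": 0,"tz": -0.5,"ax": 0,"ay": 0,"az": 0},{"tx": 0,"ty": 0,"tz": -0.5,"ax": 0,"ay": 0,"az": 0},{"tx": 0,"ty": 0,"tz": -0.5,"ax": 0,"ay": 0,"az": 0}]'

```text
clock: 6.25
ee_pos: [0.5099, -0.112, 0.1067]
eef_rot: [[-0.362, 0.932, -0.007], [0.932, 0.362, 0.003], [0.005, -0.005, -1.0]]
contact_force: [0.2, 0.9, -3.1]
finger_gap: 0.089
gripper_force: 78.4
```

```bash
python3 -c "
from h import *
from workcell import viewer,telemetry
o=telemetry.get_obs();R=o['eef_rot'];p=o['ee_pos'];print(o['ee_pos'],o['contact_force'])
a=viewer.capture('wrist'); b=viewer.capture('scene'); np.savez('pics/w4.npz',**a);np.savez('pics/s4.npz',**b)
u,v=proj(b,p).astype(int)
s=cv2.resize(b['img'][v-75:v+75,u-80:u+80],(512,480),interpolation=cv2.INTER_CUBIC)
w=cv2.resize(a['img'][140:400,150:490],(628,480))[:,170:458]
cv2.imwrite('pics/4.png',np.hstack([s,w])); print(u,v)
"
```

```text
[ 0.50989725 -0.11200163  0.10669662] [ 0.20059793  0.91838191 -3.14393268]
338 218
```

View pics/4.png

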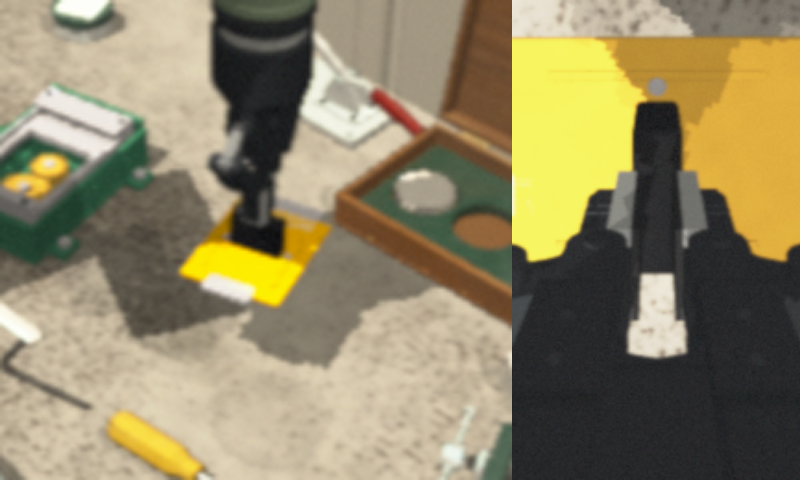

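```bash
python3 -c "
from h import *
c=np.load('pics/w4.npz');im=c['img'];p=np.array([.5099,-.112,.1067]);R=toolR(21.2)
m=mask(im,(20,100,60),(36,255,255)); m[:130]=0
n=max(cv2.findContours(m,0,1)[0],key=cv2.contourArea)
W=np.array([R.T@(ray(c,*q[0],p[2]-.0087+.005)-p) for q in n])*1000
e=W[W[:,0]>35]; e=e[(abs(e[:,1])<45)]; k=np.polyfit(e[:,1],e[:,0],1); print('edge x=',k, len(e), e[:,0].min(),e[:,0].max())
s=W[(W[:,0]>5)&(W[:,0]<38)]; print('y ext',s[:,1].min(),s[:,1].max(), np.median(s[s[:,1]>45,1]),np.median(s[s[:,1]<-45,1]))
"
```

```text
edge x= [-1.96765911e-03  4.07772200e+01] 155 39.92221089407704 41.17786874269641
y ext -51.07707547040575 51.68584192904146 50.72245785325663 -50.47165219100361
```

```bash
cat >> h.py <<'E'
F=np.array([.4953,.1607,.04]); YAW=15.5
off=np.array([-.0002,.0008,.0087])  # TCP in cover frame
def tgt(xt,zt,th):   # tongue tip lower edge in frame (mm) -> TCP
    C=Ro.from_euler('z',YAW,degrees=True); T=Ro.from_euler('y',th)
    return F+C.apply(np.array([xt,0,zt])/1000+T.apply(off-[.066,0,0]))
def gt(xt,zt,th): p=tgt(xt,zt,th); print(p.round(4)); go(p,YAW,th)
def where():
    from workcell import telemetry
    o=telemetry.get_obs(); R=o["eef_rot"]; C=np.c_[R[:,1],R[:,0],-R[:,2]]
    Z=Ro.from_euler('z',YAW,degrees=True).as_matrix()
    tip=o["ee_pos"]+C@(np.array([.066,0,0])-off); L=Z.T@C
    tab=o["ee_pos"]+C@(np.array([-.059,0,0])-off)
    print("clock",o["clock"],"tip",(Z.T@(tip-F)*1000).round(2),"tab",(Z.T@(tab-F)*1000).round(2),"tilt",-L[2,0].round(4),"yawerr",L[1,0].round(4),"roll",L[2,1].round(4),"F",(Z.T@o["contact_force"]).round(2),"grip",o["gripper_force"])
E
python3 -c "
from h import *
where();gt(42,35,.16)"
```

```text
clock 6.35 tip [   6.91 -260.73   57.38] tab [-117.46 -273.17   58.11] tilt 0.0058 yawerr 0.0996 roll 0.0056 F [-0.02  0.23 -2.64] grip 78.41185424476862
[0.4739 0.1556 0.0941]
t [1.3114 0.3176 0.0671] a [0.049  0.0009 0.0318] n 4.3
```

arm_command --motion '[{"tx": 0.3,"ty": 0.1,"tz": -0.05,"ax": 0.02,"ay": 0.001,"az": 0.016},{"tx": 0.6,"ty": 0.2,"tz": -0.05,"ax": 0.049,"ay": 0.001,"az": 0.032},{"tx": 0.9,"ty": 0.3,"tz": -0.05,"ax": 0.049,"ay": 0.001,"az": 0.032},{"tx": 1,"ty": 0.32,"tz": -0.05,"ax": 0.049,"ay": 0.001,"az": 0.032},{"tx": 1,"ty": 0.32,"tz": -0.05,"ax": 0.049,"ay": 0.001,"az": 0.032}]'

```text
clock: 6.98
ee_pos: [0.4973, 0.0989, 0.1174]
eef_rot: [[-0.27, 0.951, -0.153], [0.963, 0.267, -0.044], [-0.001, -0.159, -0.987]]
contact_force: [0.2, -0.2, -1.9]
finger_gap: 0.088
gripper_force: 78.6
```

```bash
python3 -c "
from h import *
where();gt(42,35,.16)"
```

```text
clock 6.975 tip [ 49.37 -60.69  58.32] tab [-74.04 -61.06  78.17] tilt 0.1589 yawerr 0.0029 roll -0.0011 F [ 0.19 -0.23 -1.93] grip 78.58789030462503
[0.4739 0.1556 0.0941]
t [ 0.3046 -0.0169  0.1203] a [0.0001 0.0005 0.0009] n 1.0
```

arm_command --motion '[{"tx": 0.15,"ty": -0.01,"tz": 0.02,"ax": 0,"ay": 0,"az": 0.001},{"tx": 0.3,"ty": -0.017,"tz": 0.05,"ax": 0,"ay": 0,"az": 0.001},{"tx": 0.305,"ty": -0.017,"tz": 0.1,"ax": 0,"ay": 0,"az": 0.001},{"tx": 0.305,"ty": -0.017,"tz": 0.12,"ax": 0,"ay": 0,"az": 0.001},{"tx": 0.305,"ty": -0.017,"tz": 0.12,"ax": 0,"ay": 0,"az": 0.001},{"tx": 0.305,"ty": -0.017,"tz": 0.12,"ax": 0,"ay": 0,"az": 0.001}]'

```text
clock: 7.72
ee_pos: [0.476, 0.1532, 0.0957]
eef_rot: [[-0.262, 0.953, -0.15], [0.965, 0.259, -0.043], [-0.003, -0.156, -0.988]]
contact_force: [0.6, -0.2, -2.2]
finger_gap: 0.091
gripper_force: 78.6
```

```bash
python3 -c "
from h import *
where();gt(42,8,.16);gt(44,2,.16)
from workcell import viewer
c=viewer.capture('wrist'); np.savez('pics/w5.npz',**c)
cv2.imwrite('pics/w5.png',cv2.resize(c['img'][100:400,120:520],(800,600)))"
```

```text
clock 7.725 tip [43.41 -3.22 36.82] tab [-80.06  -2.56  56.32] tilt 0.156 yawerr -0.0053 roll -0.0026 F [ 0.52 -0.31 -2.2 ] grip 78.60777866095304
[0.4739 0.1556 0.0671]
t [0.0146 0.0156 0.1423] a [ 0.0011  0.0006 -0.0017] n 0.5
[0.4758 0.1561 0.0611]
t [0.0147 0.0301 0.1703] a [ 0.0011  0.0006 -0.0017] n 0.6
```

View pics/w5.png

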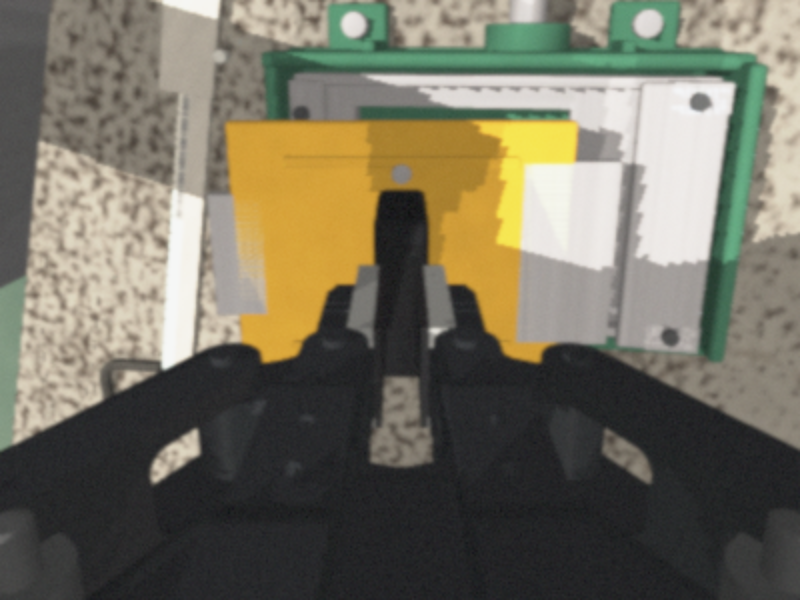

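arm_command --motion '[{"tx": 0.015,"ty": 0.004,"tz": 0.04,"ax": 0.001,"ay": 0,"az": -0.0017},{"tx": 0.015,"ty": 0.008,"tz": 0.08,"ax": 0.001,"ay": 0,"az": -0.0017},{"tx": 0.015,"ty": 0.016,"tz": 0.12,"ax": 0.001,"ay": 0,"az": -0.0017},{"tx": 0.015,"ty": 0.016,"tz": 0.14,"ax": 0.001,"ay": 0,"az": -0.0017},{"tx": 0.015,"ty": 0.016,"tz": 0.14,"ax": 0.001,"ay": 0,"az": -0.0017},{"tx": 0.015,"ty": 0.016,"tz": 0.14,"ax": 0.001,"ay": 0,"az": -0.0017}]'

```text
clock: 8.52
ee_pos: [0.4736, 0.1565, 0.0676]
eef_rot: [[-0.269, 0.951, -0.153], [0.963, 0.265, -0.044], [-0.002, -0.159, -0.987]]
contact_force: [0.3, -0.2, -2.4]
finger_gap: 0.094
gripper_force: 78.6
```

```bash
python3 -c "
from h import *
where();gt(44,2,.16);gt(58,2,.16)
from workcell import viewer
c=viewer.capture('wrist'); np.savez('pics/w6.npz',**c)
P=tgt
im=c['img']
m=mask(im,(40,90,30),(85,255,255));cv2.imwrite('pics/w6.png',cv2.resize(im[100:300,200:500],(800,533)))"
```

```text
clock 8.525 tip [41.97  1.04  8.42] tab [-81.43   0.87  28.33] tilt 0.1593 yawerr 0.0013 roll -0.0015 F [ 0.28 -0.24 -2.36] grip 78.61479565501213
[0.4758 0.1561 0.0611]
t [-0.0048  0.0151  0.0301] a [0.     0.0006 0.0004] n 0.1
[0.4893 0.1599 0.0611]
t [-0.0049  0.0842  0.0189] a [0.     0.0006 0.0004] n 0.3
```

View pics/w6.png

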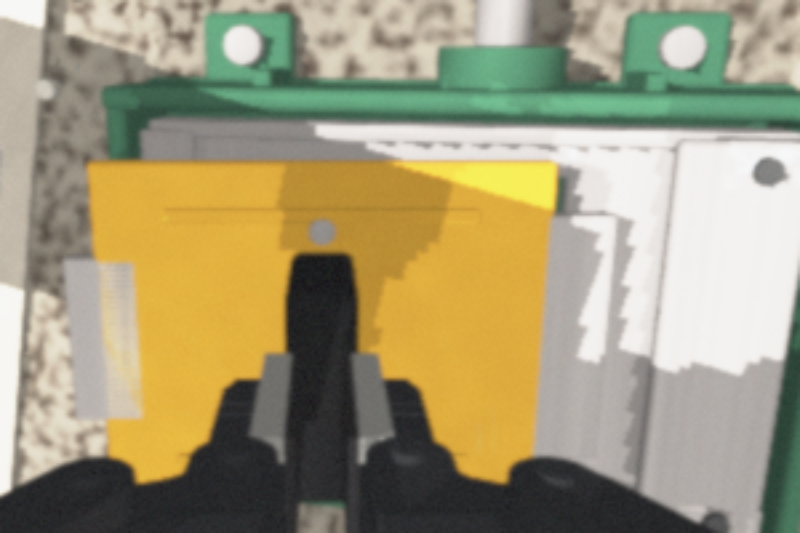

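```bash
python3 -c "
from h import *
c=np.load('pics/w6.npz');Z=Ro.from_euler('z',YAW,degrees=True).as_matrix()
for n,u,v,z in[('plate corner',557,162,15.6),('plate corner back',90,163,32),('tongue corner',616,216,13.4),('guide inner base',600,150,0),('guide top inner',600,147,6),('guide top outer',600,128,6),('ledge mouth top',679,150,16),('mouth low',640,440,16)]:
    print(n,(Z.T@(ray(c,200+u*.375,100+v*.375,.04+z/1000)-F)*1000).round(1))
where()"
```

```text
plate corner [29.2 42.6 15.6]
plate corner back [-71.5  42.1  32. ]
tongue corner [43.  30.6 13.4]
guide inner base [40.7 43.6  0. ]
guide top inner [39.6 44.9  6. ]
guide top outer [39.2 49.2  6. ]
ledge mouth top [53.9 45.8 16. ]
mouth low [ 52.9 -22.   16. ]
clock 8.575 tip [42.08  1.02  8.56] tab [-81.33   0.85  28.43] tilt 0.159 yawerr 0.0013 roll -0.0016 F [-0.3  -0.79 -3.12] grip 78.61345667392015
```

arm_command --motion '[{"tx": -0.005,"ty": 0.008,"tz": 0.015,"ax": 0,"ay": 0,"az": 0},{"tx": -0.005,"ty": 0.015,"tz": 0.031,"ax": 0,"ay": 0,"az": 0},{"tx": -0.005,"ty": 0.015,"tz": 0.031,"ax": 0,"ay": 0,"az": 0},{"tx": -0.005,"ty": 0.015,"tz": 0.031,"ax": 0,"ay": 0,"az": 0},{"tx": -0.005,"ty": 0.015,"tz": 0.031,"ax": 0,"ay": 0,"az": 0},{"tx": -0.005,"ty": 0.015,"tz": 0.031,"ax": 0,"ay": 0,"az": 0}]'

```text
clock: 9.32
ee_pos: [0.4756, 0.1561, 0.0609]
eef_rot: [[-0.269, 0.951, -0.153], [0.963, 0.265, -0.044], [-0.001, -0.16, -0.987]]
contact_force: [-0.4, -0.2, -1.7]
finger_gap: 0.09
gripper_force: 78.6
```

```bash
python3 -c "
from h import *
where();gt(48,2,.16);gt(59,2,.16)"
```

```text
clock 9.325 tip [43.76  0.07  1.71] tab [-79.64  -0.1   21.65] tilt 0.1595 yawerr 0.0014 roll -0.0015 F [-0.41 -0.04 -1.68] grip 78.60688257962465
[0.4797 0.1572 0.0611]
t [-0.      0.0207 -0.0047] a [-0.0001  0.0005  0.0004] n 0.1
[0.4903 0.1601 0.0611]
t [-0.0001  0.075  -0.0135] a [-0.0001  0.0005  0.0004] n 0.2
```

arm_command --motion '[{"tx": 0,"ty": 0.02,"tz": -0.004,"ax": 0,"ay": 0,"az": 0},{"tx": 0,"ty": 0.04,"tz": -0.007,"ax": 0,"ay": 0,"az": 0},{"tx": 0,"ty": 0.06,"tz": -0.011,"ax": 0,"ay": 0,"az": 0},{"tx": 0,"ty": 0.075,"tz": -0.013,"ax": 0,"ay": 0,"az": 0},{"tx": 0,"ty": 0.075,"tz": -0.013,"ax": 0,"ay": 0,"az": 0},{"tx": 0,"ty": 0.075,"tz": -0.013,"ax": 0,"ay": 0,"az": 0}]'

```text
clock: 10.07
ee_pos: [0.49, 0.1601, 0.0609]
eef_rot: [[-0.269, 0.951, -0.154], [0.963, 0.265, -0.044], [-0.001, -0.16, -0.987]]
contact_force: [0.1, 0.5, -2.4]
finger_gap: 0.086
gripper_force: 78.6
```

```bash
python3 -c "
from h import *
where();gt(65,2,.16)"
```

```text
clock 10.075 tip [58.72  0.09  1.67] tab [-64.67  -0.08  21.68] tilt 0.1601 yawerr 0.0014 roll -0.0014 F [ 0.19  0.43 -2.41] grip 78.62481996417046
[0.4961 0.1617 0.0611]
t [-0.0001  0.0307 -0.0064] a [-0.0003  0.0005  0.0004] n 0.1
```

arm_command --motion '[{"tx": 0,"ty": 0.01,"tz": -0.001,"ax": 0,"ay": 0,"az": 0},{"tx": 0,"ty": 0.02,"tz": -0.003,"ax": 0,"ay": 0,"az": 0},{"tx": 0,"ty": 0.03,"tz": -0.005,"ax": 0,"ay": 0,"az": 0},{"tx": 0,"ty": 0.03,"tz": -0.005,"ax": 0,"ay": 0,"az": 0},{"tx": 0,"ty": 0.03,"tz": -0.005,"ax": 0,"ay": 0,"az": 0}]'

```text
clock: 10.7
ee_pos: [0.4956, 0.1617, 0.0608]
eef_rot: [[-0.269, 0.951, -0.155], [0.963, 0.265, -0.045], [-0.001, -0.161, -0.987]]
contact_force: [-2.7, -0.0, -1.8]
finger_gap: 0.088
gripper_force: 78.9
```

```bash
python3 -c "
from h import *
where()"
```

```text
clock 10.7 tip [64.46  0.14  1.55] tab [-5.891e+01 -3.000e-02  2.165e+01] tilt 0.1608 yawerr 0.0014 roll -0.0014 F [-2.57  0.71 -1.85] grip 78.90420578420162
```

arm_command --motion '[{"tx": 0,"ty": 0.008,"tz": -0.001,"ax": 0,"ay": 0,"az": 0},{"tx": 0,"ty": 0.016,"tz": -0.002,"ax": 0,"ay": 0,"az": 0},{"tx": 0,"ty": 0.024,"tz": -0.003,"ax": 0,"ay": 0,"az": 0},{"tx": 0,"ty": 0.03,"tz": -0.004,"ax": 0,"ay": 0,"az": 0},{"tx": 0,"ty": 0.03,"tz": -0.004,"ax": 0,"ay": 0,"az": 0},{"tx": 0,"ty": 0.03,"tz": -0.004,"ax": 0,"ay": 0,"az": 0}]'

```text
clock: 11.45
ee_pos: [0.4999, 0.1629, 0.0608]
eef_rot: [[-0.269, 0.95, -0.158], [0.963, 0.265, -0.046], [-0.001, -0.164, -0.986]]
contact_force: [-7.3, -2.3, 2.1]
finger_gap: 0.086
gripper_force: 80.3
```

```bash
python3 -c "
from h import *
where()
from workcell import telemetry,viewer
viewer.capture('top'); where()"
```

```text
clock 11.45 tip [68.93  0.17  1.3 ] tab [-5.437e+01 -2.000e-02  2.186e+01] tilt 0.1644 yawerr 0.0015 roll -0.0014 F [-7.68 -0.22  2.1 ] grip 80.31179957091808
clock 11.5 tip [68.9   0.16  1.27] tab [-5.440e+01 -2.000e-02  2.182e+01] tilt 0.1645 yawerr 0.0015 roll -0.0014 F [-6.62 -0.4   2.53] grip 80.29950946569443
```

arm_command --motion '[{"tx": 0,"ty": 0.006,"tz": -0.003,"ax": 0,"ay": 0,"az": 0},{"tx": 0,"ty": 0.012,"tz": -0.005,"ax": 0,"ay": 0,"az": 0},{"tx": 0,"ty": 0.012,"tz": -0.005,"ax": 0,"ay": 0,"az": 0},{"tx": 0,"ty": 0.012,"tz": -0.005,"ax": 0,"ay": 0,"az": 0}]'

```text
clock: 12.0
ee_pos: [0.5015, 0.1634, 0.0613]
eef_rot: [[-0.269, 0.95, -0.16], [0.963, 0.265, -0.046], [-0.001, -0.166, -0.986]]
contact_force: [-8.1, -2.2, 2.8]
finger_gap: 0.091
gripper_force: 80.6
```

```bash
python3 -c "
from h import *
from workcell import telemetry,viewer
where()
viewer.capture('top'); where()
for th in(.11,.055,.015,0): gt(71.2,1.2,th)"
```

```text
clock 12.0 tip [70.55  0.21  1.7 ] tab [-5.271e+01  2.000e-02  2.250e+01] tilt 0.1664 yawerr 0.0015 roll -0.0014 F [-8.44  0.05  2.77] grip 80.55840320885181
clock 12.05 tip [70.59  0.23  1.72] tab [-5.267e+01  4.000e-02  2.251e+01] tilt 0.1663 yawerr 0.0016 roll -0.0014 F [-9.29  0.23  2.25] grip 80.55167086422443
[0.5012 0.1632 0.0571]
t [-0.0007  0.0015  0.021 ] a [-0.0182  0.0005  0.0005] n 0.3
[0.5005 0.163  0.0535]
t [-0.0007  0.0007  0.0393] a [-0.0357  0.0005  0.0005] n 0.6
[0.5    0.1628 0.0509]
t [-0.0006  0.0007  0.0527] a [-0.0484  0.0005  0.0005] n 0.8
[0.4999 0.1628 0.0499]
t [-0.0006  0.0008  0.0577] a [-0.0532  0.0005  0.0006] n 0.9
```

arm_command --motion '[{"tx": 0,"ty": 0.001,"tz": 0.006,"ax": -0.006,"ay": 0,"az": 0},{"tx": 0,"ty": 0.001,"tz": 0.012,"ax": -0.012,"ay": 0,"az": 0},{"tx": 0,"ty": 0.001,"tz": 0.018,"ax": -0.018,"ay": 0,"az": 0},{"tx": 0,"ty": 0.001,"tz": 0.018,"ax": -0.018,"ay": 0,"az": 0},{"tx": 0,"ty": 0.001,"tz": 0.018,"ax": -0.018,"ay": 0,"az": 0}]'

```text
clock: 12.68
ee_pos: [0.5007, 0.1632, 0.0574]
eef_rot: [[-0.269, 0.957, -0.107], [0.963, 0.267, -0.031], [-0.001, -0.111, -0.994]]
contact_force: [-8.3, -3.8, 2.1]
finger_gap: 0.09
gripper_force: 80.8
```

```bash
python3 -c "
from h import *
from workcell import telemetry,viewer
where()
viewer.capture('top'); where()
for th in(.06,.015,0): gt(71.6,1.7,th)"
```

```text
clock 12.675 tip [70.69  0.22  1.45] tab [-5.354e+01  1.000e-02  1.533e+01] tilt 0.1111 yawerr 0.0017 roll -0.0014 F [-9.03 -1.4   2.07] grip 80.76886028051376
clock 12.725 tip [70.74  0.25  1.49] tab [-5.348e+01  3.000e-02  1.537e+01] tilt 0.111 yawerr 0.0017 roll -0.0014 F [-8.73 -0.93  2.62] grip 80.79019390046597
[0.5009 0.1631 0.0544]
t [-0.0007  0.0024  0.0155] a [-0.0163  0.0005  0.0006] n 0.3
[0.5004 0.163  0.0514]
t [-0.0007  0.0015  0.0305] a [-0.0306  0.0005  0.0006] n 0.5
[0.5003 0.1629 0.0504]
t [-0.0007  0.0014  0.0355] a [-0.0354  0.0005  0.0006] n 0.6
```

arm_command --motion '[{"tx": 0,"ty": 0.002,"tz": 0.008,"ax": -0.008,"ay": 0,"az": 0},{"tx": 0,"ty": 0.004,"tz": 0.015,"ax": -0.016,"ay": 0,"az": 0},{"tx": 0,"ty": 0.004,"tz": 0.015,"ax": -0.016,"ay": 0,"az": 0},{"tx": 0,"ty": 0.004,"tz": 0.015,"ax": -0.016,"ay": 0,"az": 0}]'

```text
clock: 13.22
ee_pos: [0.5006, 0.1632, 0.0541]
eef_rot: [[-0.269, 0.961, -0.06], [0.963, 0.268, -0.018], [-0.001, -0.062, -0.998]]
contact_force: [-9.2, -2.6, 2.4]
finger_gap: 0.09
gripper_force: 81.0
```

```bash
python3 -c "
from h import *
from workcell import telemetry,viewer
where()
c=viewer.capture('wrist'); where()
cv2.imwrite('pics/w7.png',cv2.resize(c['img'][100:300,180:480],(800,533)))
for th in(.03,.0): gt(71.6,1.7,th)"
```

```text
clock 13.225 tip [71.3   0.28  1.26] tab [-5.346e+01  5.000e-02  9.030e+00] tilt 0.0622 yawerr 0.0018 roll -0.0013 F [-9.59 -0.03  2.42] grip 81.01240374147892
clock 13.275 tip [71.3   0.25  1.24] tab [-5.346e+01  3.000e-02  9.030e+00] tilt 0.0623 yawerr 0.0018 roll -0.0013 F [-9.51  0.47  3.22] grip 81.04007206857204
[0.5006 0.163  0.0524]
t [-0.0007  0.0001  0.0083] a [-0.0103  0.0004  0.0006] n 0.2
[0.5003 0.1629 0.0504]
t [-0.0007 -0.0007  0.0183] a [-0.0198  0.0004  0.0006] n 0.3
```

View pics/w7.png

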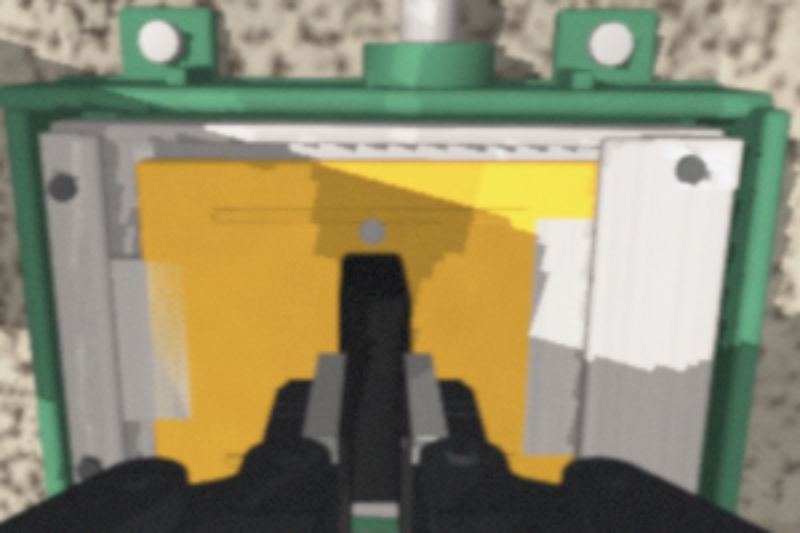

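arm_command --motion '[{"tx": 0,"ty": 0,"tz": 0.005,"ax": -0.006,"ay": 0,"az": 0},{"tx": 0,"ty": 0,"tz": 0.01,"ax": -0.012,"ay": 0,"az": 0},{"tx": 0,"ty": 0,"tz": 0.01,"ax": -0.012,"ay": 0,"az": 0},{"tx": 0,"ty": 0,"tz": 0.01,"ax": -0.012,"ay": 0,"az": 0}]'

```text
clock: 13.78
ee_pos: [0.5005, 0.1631, 0.0518]
eef_rot: [[-0.269, 0.963, -0.023], [0.963, 0.269, -0.008], [-0.001, -0.025, -1.0]]
contact_force: [-8.6, -3.1, 2.8]
finger_gap: 0.091
gripper_force: 80.9
```

```bash
python3 -c "
from h import *
from workcell import telemetry,viewer
where()
c=viewer.capture('top'); where()
for th in(.01,.0): gt(71.6,1.4,th)"
```

```text
clock 13.775 tip [71.61  0.28  1.52] tab [-5.336e+01  4.000e-02  4.580e+00] tilt 0.0245 yawerr 0.0019 roll -0.0013 F [-9.13 -0.65  2.79] grip 80.90251542627811
clock 13.825 tip [71.59  0.27  1.5 ] tab [-5.337e+01  3.000e-02  4.580e+00] tilt 0.0246 yawerr 0.0019 roll -0.0013 F [-9.91 -0.68  2.39] grip 80.93946151435375
[0.5004 0.1629 0.0508]
t [-0.0008 -0.0005  0.0053] a [-0.0047  0.0004  0.0006] n 0.1
[0.5003 0.1629 0.0501]
t [-0.0008 -0.0009  0.0087] a [-0.0078  0.0004  0.0006] n 0.1
```

arm_command --motion '[{"tx": 0,"ty": 0,"tz": 0.004,"ax": -0.004,"ay": 0,"az": 0},{"tx": 0,"ty": 0,"tz": 0.009,"ax": -0.008,"ay": 0,"az": 0},{"tx": 0,"ty": 0,"tz": 0.009,"ax": -0.008,"ay": 0,"az": 0},{"tx": 0,"ty": 0,"tz": 0.009,"ax": -0.008,"ay": 0,"az": 0}]'

```text
clock: 14.32
ee_pos: [0.5002, 0.1631, 0.0499]
eef_rot: [[-0.269, 0.963, 0.0], [0.963, 0.269, -0.001], [-0.001, 0.0, -1.0]]
contact_force: [-9.7, -2.3, 2.6]
finger_gap: 0.09
gripper_force: 81.1
```

```bash
python3 -c "
from h import *
from workcell import telemetry,viewer
where()
c=viewer.capture('top'); where()"
```

```text
clock 14.325 tip [71.59  0.27  1.17] tab [-5.341e+01  2.000e-02  1.160e+00] tilt -0.0001 yawerr 0.002 roll -0.0013 F [-10.     0.37   2.63] grip 81.07748497277498
clock 14.375 tip [71.61  0.27  1.2 ] tab [-5.339e+01  2.000e-02  1.180e+00] tilt -0.0001 yawerr 0.002 roll -0.0013 F [-10.93  -0.4    3.14] grip 81.09968919306993
```

arm_command --motion '[{"tx": 0,"ty": -0.003,"tz": 0.003,"ax": 0,"ay": 0,"az": 0},{"tx": 0,"ty": -0.003,"tz": 0.005,"ax": 0,"ay": 0,"az": 0},{"tx": 0,"ty": -0.003,"tz": 0.005,"ax": 0,"ay": 0,"az": 0}]'

```text
clock: 14.75
ee_pos: [0.4998, 0.1629, 0.049]
eef_rot: [[-0.269, 0.963, 0.001], [0.963, 0.269, -0.001], [-0.001, 0.0, -1.0]]
contact_force: [-10.1, -3.1, 2.5]
finger_gap: 0.092
gripper_force: 81.6
```

```bash
python3 -c "
from h import *
from workcell import telemetry,viewer
where()
c=viewer.capture('wrist'); where()
Z=Ro.from_euler('z',YAW,degrees=True).as_matrix()
print((Z.T@telemetry.get_obs()['wrist_torque']).round(2))
cv2.imwrite('pics/w8.png',cv2.resize(c['img'][100:300,180:480],(800,533)))"
```

```text
clock 14.75 tip [71.16  0.26  0.3 ] tab [-53.84   0.     0.26] tilt -0.0004 yawerr 0.002 roll -0.0013 F [-10.59  -0.3    2.52] grip 81.64532616734505
clock 14.8 tip [71.17  0.28  0.29] tab [-5.383e+01  2.000e-02  2.500e-01] tilt -0.0004 yawerr 0.002 roll -0.0013 F [-10.49  -0.85   3.62] grip 81.63485918194056
[-0.02  1.79 -0.08]
```

View pics/w8.png

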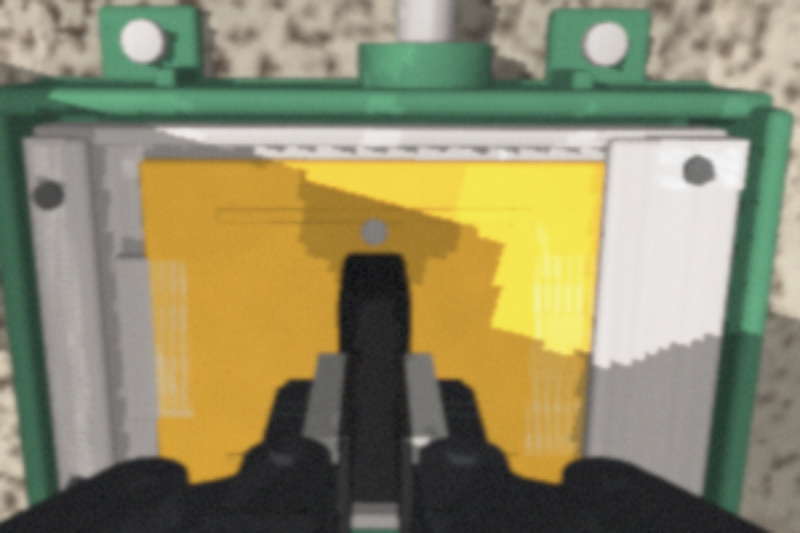

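arm_command --motion '[{"tx": 0,"ty": -0.002,"tz": 0.003,"ax": 0,"ay": 0,"az": 0},{"tx": 0,"ty": -0.002,"tz": 0.006,"ax": 0,"ay": 0,"az": 0},{"tx": 0,"ty": -0.002,"tz": 0.006,"ax": 0,"ay": 0,"az": 0}]'

```text
clock: 15.18
ee_pos: [0.4999, 0.1629, 0.0487]
eef_rot: [[-0.269, 0.963, 0.002], [0.963, 0.269, -0.001], [-0.001, 0.001, -1.0]]
contact_force: [-11.4, -3.9, 8.2]
finger_gap: 0.091
gripper_force: 83.6
```

```bash
python3 -c "
from h import *
from workcell import telemetry,viewer
where()
c=viewer.capture('top'); where()
Z=Ro.from_euler('z',YAW,degrees=True).as_matrix()
print((Z.T@telemetry.get_obs()['wrist_torque']).round(2))"
```

```text
clock 15.175 tip [7.127e+01 2.300e-01 7.000e-02] tab [-5.373e+01 -3.000e-02 -8.000e-02] tilt -0.0012 yawerr 0.0021 roll -0.0014 F [-12.04  -0.74   8.15] grip 83.60964495688677
clock 15.225 tip [7.127e+01 2.400e-01 7.000e-02] tab [-5.373e+01 -2.000e-02 -8.000e-02] tilt -0.0013 yawerr 0.0021 roll -0.0014 F [-12.49   0.17   7.7 ] grip 83.5560330748558
[-0.06  1.95 -0.02]
```

arm_command --motion '[{"tx": 0,"ty": -0.006,"tz": -0.002,"ax": 0,"ay": 0,"az": 0},{"tx": 0,"ty": -0.006,"tz": -0.002,"ax": 0,"ay": 0,"az": 0}]'

```text
clock: 15.48
ee_pos: [0.4997, 0.1629, 0.0488]
eef_rot: [[-0.269, 0.963, 0.004], [0.963, 0.269, -0.0], [-0.001, 0.004, -1.0]]
contact_force: [-7.4, -2.8, 2.8]
finger_gap: 0.086
gripper_force: 81.4
```

```bash
python3 -c "
from h import *
where()"
```

```text
clock 15.475 tip [71.02  0.25  0.3 ] tab [-5.398e+01  1.000e-02 -1.500e-01] tilt -0.0036 yawerr 0.0019 roll -0.0013 F [-7.88 -0.7   2.75] grip 81.44265778362751
```

arm_command --motion '[{"tx": 0,"ty": -0.006,"tz": 0,"ax": 0,"ay": 0,"az": 0},{"tx": 0,"ty": -0.006,"tz": 0,"ax": 0,"ay": 0,"az": 0},{"tx": 0,"ty": -0.006,"tz": 0,"ax": 0,"ay": 0,"az": 0},{"tx": 0,"ty": -0.006,"tz": 0,"ax": 0,"ay": 0,"az": 0},{"tx": 0,"ty": -0.006,"tz": 0,"ax": 0,"ay": 0,"az": 0},{"tx": 0,"ty": -0.006,"tz": 0,"ax": 0,"ay": 0,"az": 0},{"tx": 0,"ty": -0.006,"tz": 0,"ax": 0,"ay": 0,"az": 0},{"tx": 0,"ty": -0.006,"tz": 0,"ax": 0,"ay": 0,"az": 0}]' --fingers 32

```text
clock: 16.48
ee_pos: [0.501, 0.1631, 0.0491]
eef_rot: [[-0.269, 0.963, 0.009], [0.963, 0.269, 0.001], [-0.001, 0.009, -1.0]]
contact_force: [-0.3, -1.0, 0.7]
finger_gap: 0.379
gripper_force: 0.0
```

```bash
python3 -c "
from h import *
where()
from workcell import viewer
c=viewer.capture('wrist');np.savez('pics/w9.npz',**c)"
```

```text
clock 16.475 tip [72.43  0.11  0.97] tab [-52.57  -0.09  -0.17] tilt -0.0091 yawerr 0.0016 roll -0.0014 F [-0.57 -0.9   0.71] grip 0.0
```

arm_command --motion '[{"tx": 0,"ty": 0,"tz": -0.05,"ax": 0,"ay": 0,"az": 0},{"tx": 0,"ty": 0,"tz": -0.15,"ax": 0,"ay": 0,"az": 0},{"tx": 0,"ty": 0,"tz": -0.3,"ax": 0,"ay": 0,"az": 0},{"tx": -0.15,"ty": 0,"tz": -0.42,"ax": 0,"ay": 0,"az": 0},{"tx": -0.33,"ty": 0,"tz": -0.42,"ax": 0,"ay": 0,"az": 0},{"tx": -0.33,"ty": 0,"tz": -0.42,"ax": 0,"ay": 0,"az": 0},{"tx": -0.33,"ty": 0,"tz": -0.42,"ax": 0,"ay": 0,"az": 0}]'

```text
clock: 17.4
ee_pos: [0.5178, 0.0997, 0.1334]
eef_rot: [[-0.268, 0.963, 0.009], [0.963, 0.268, 0.002], [-0.001, 0.009, -1.0]]
contact_force: [-0.0, 0.5, 0.1]
finger_gap: 0.374
gripper_force: 0.0
```

```bash
python3 -c "
from h import *
from workcell import viewer,telemetry
c=viewer.capture('wrist');np.savez('pics/w10.npz',**c);im=c['img']
m=mask(im,(20,100,60),(36,255,255)); m[300:]=0
n=max(cv2.findContours(m,0,1)[0],key=cv2.contourArea)
Z=Ro.from_euler('z',YAW,degrees=True).as_matrix()
w=np.array([(Z.T@(ray(c,*q[0],.045)-F))[:2] for q in n],np.float32)*1000
print(cv2.minAreaRect(w),w.min(0),w.max(0),telemetry.get_obs()['contact_force'])
# steel profile along housing x at y=0ish row, z=.045
for y in(-15,15):
  g=[]
  for x in np.arange(-75,-40,1.):
    u=proj(c,F+Z@(np.array([x,y,8])/1000)); g.append(int(cv2.cvtColor(im,cv2.COLOR_BGR2GRAY)[int(round(u[1])),int(round(u[0]))]))
  print(y,g)
"
```

```text
((-0.5243988037109375, -0.12433242797851562), (83.5970458984375, 103.16495513916016), 89.9992446899414) [-52.106453 -41.923214] [51.058487 41.673965] [ 0.71820843  1.02036052 -0.00355212]
-15 [82, 71, 58, 59, 60, 78, 115, 139, 150, 155, 162, 163, 164, 149, 150, 152, 153, 150, 130, 122, 130, 145, 150, 155, 157, 159, 158, 157, 158, 158, 159, 159, 158, 154, 160]
15 [79, 70, 54, 52, 61, 71, 108, 155, 163, 171, 169, 172, 171, 167, 156, 153, 155, 149, 143, 124, 138, 148, 151, 156, 157, 157, 159, 158, 162, 158, 159, 160, 158, 158, 158]
```

```bash
python3 -c "
from workcell import job
print(job.sign_off())"
```

```text
the job is handed in; nothing more can be done
None
```

The cover is on the housing and the job is handed in after about 17.5 s of robot time: measured in the last wrist image, it lies flat and square within about 1 mm of the seat's middle, and its position puts the tab under the lip. The measured push peaked at about 12.5 N, just over the 10 N target but well under 24 N, and I viewed 11 pictures, one over the limit of 10.

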